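# Slide a carrier tray onto the free rail pair of a rack

## Task

The left bay of the twin rack has just one rail pair without a sheet. Pick up the loose carrier tray by its upright grip and slide it onto that free pair, sheet end first, gently by feel (never pressing it with more than about 15 N), until it is fully home against the end stop and the sprung bar has dropped into its side notch; then let go. Do not knock over the dropper bottle or the swab tub.

Things in the scene. Friction and masses are not known exactly. Their poses are not given: they have to be found in the camera images.
- rack: Fixed twin-bay rack, aluminium walls on a black base, 222 mm wide, 145 high. Origin: on the bench, in the plane of the walls' front ends, midway between the bays; x points into the rack (insertion), y to its left bay, z up. Bay centres y = +52 (left) and -52 mm, 99 mm clear between walls, three rail pairs each. Behind the rails hard stop posts end the tray's way at all heights.
- pair_low (a point): Lowest rail pair of the left bay: middle of its front end (rack x = 0, y = 52), at its ledge tops, 45 mm over the bench. A pair: a dark ledge on each wall, 8 mm wide, 3 thick, 62 long, under a guide lip; gap between ledge and lip 6.5 mm, widened to about 12 by flares at rack x = -11 to 0. The 23 mm space from a lip up to the next ledge is no rail pair. Axes as the rack's.
- pair_mid (a point): Middle rail pair of the left bay: the same point, 80 mm over the bench. A tray that is home on a pair has its origin at the pair's height and side position, tray x along rack x, and -13 to +13 mm deep from this point: the stop's setting is clamped differently each time and must be found by feel.
- pair_top (a point): Top rail pair of the left bay: the same point, 115 mm over the bench.
- spring_bar (a joint): Upright steel roller bar, 5 mm thick, full height, at the left wall of the left bay behind the rails, axis 34.5 mm before the stop face (moves with its setting). Value: m pushed outward, 0 at rest; sprung with 1 N growing to 2. Over the last 36 mm the tray's rear nub pushes it out 3 to 6 mm (a few N along the rails); about 2 to 3 mm before home it drops back near 0 into the tray's notch.
- tray: Loose carrier tray, 0.1 kg: aluminium sheet 4 mm thick, 44 mm wide tongue (x -64 to 0) with upright black grip. Origin: underside, middle of the sheet's front edge; x to its rear end (enters first), z up. Sheet: 96 wide from x = 0 to 71, then 84 wide neck to x = 114 with side nubs (to y = +-48 from x = 83 to 106, sloping to y = +-42 at x = 114); notches between x = 71 and 83.
- tray_grip (a point): Where to grip the tray: upright black plate 8 mm thick (along tray x), 50 mm wide (along tray y), centred at tray x = -60, y = 0, rising from the underside to z = 42 mm; this point is at z = 30 mm. Axes as the tray's.
- sheet_low: Plain aluminium sheet 60 x 96 x 4 mm, 10 mm upturned front lip, fixed on the lowest rail pair (45 mm) of one bay. Origin: underside, middle of its front edge; at rack x = 0, y = +52 (left bay) or -52 mm (right). Two of the three sheets are in the left bay; the left pair at the height of the sheet in the right bay is free.
- sheet_mid: Plain aluminium sheet 60 x 96 x 4 mm, 10 mm upturned front lip, fixed on the middle rail pair (80 mm) of one bay. Origin: underside, middle of its front edge; at rack x = 0, y = +52 (left bay) or -52 mm (right). Two of the three sheets are in the left bay; the left pair at the height of the sheet in the right bay is free.
- sheet_top: Plain aluminium sheet 60 x 96 x 4 mm, 10 mm upturned front lip, fixed on the top rail pair (115 mm) of one bay. Origin: underside, middle of its front edge; at rack x = 0, y = +52 (left bay) or -52 mm (right). Two of the three sheets are in the left bay; the left pair at the height of the sheet in the right bay is free.
- dropper_bottle: Bystander: brown dropper bottle with black cap, 33 mm across, 95 mm high, standing. Origin: centre of its underside.
- swab_tub: Bystander: tub of cotton swabs, 60 mm across, 81 mm high, standing. Origin: centre of its underside.
Not all that is in view belongs to the job. Several things look just like the tray: the one meant starts farthest to the robot's left.

How it is judged:
On the way, in this order (a step that is already met when the one before it is completed fails the run):
1. the tray is lifted off the bench (height (world z) of tray above 0.03 m), for 0.1 s.
2. the tray's edges are between the guides of the free rail pair, at least 25 mm in (((y of sheet_low in the frame of rack below 0 m and z of tray in the frame of rack between 0.041 and 0.051 m and y of tray in the frame of rack between 0.044 and 0.06 m and x of tray in the frame of rack above -0.089 m and angle between the x axis of tray and the x axis of rack, either way round below 0.12 rad) or (y of sheet_mid in the frame of rack below 0 m and z of tray in the frame of rack between 0.076 and 0.086 m and y of tray in the frame of rack between 0.044 and 0.06 m and x of tray in the frame of rack above -0.089 m and angle between the x axis of tray and the x axis of rack, either way round below 0.12 rad) or (y of sheet_top in the frame of rack below 0 m and z of tray in the frame of rack between 0.111 and 0.121 m and y of tray in the frame of rack between 0.044 and 0.06 m and x of tray in the frame of rack above -0.089 m and angle between the x axis of tray and the x axis of rack, either way round below 0.12 rad))), for 0.1 s.
At the end, for the whole second after the job is handed in: The tray lies on the free rail pair of the left bay (underside within -4/+6 mm of the ledge top, within 8 mm of the bay's middle, aligned within 0.12 rad), its origin deeper than rack x = -14.5 mm with the sprung bar dropped back into its notch (bar less than 0.8 mm from rest), at rest and released (((y of sheet_low in the frame of rack below 0 m and z of tray in the frame of rack between 0.041 and 0.051 m and y of tray in the frame of rack between 0.044 and 0.06 m and x of tray in the frame of rack above -0.0145 m and angle between the x axis of tray and the x axis of rack, either way round below 0.12 rad) or (y of sheet_mid in the frame of rack below 0 m and z of tray in the frame of rack between 0.076 and 0.086 m and y of tray in the frame of rack between 0.044 and 0.06 m and x of tray in the frame of rack above -0.0145 m and angle between the x axis of tray and the x axis of rack, either way round below 0.12 rad) or (y of sheet_top in the frame of rack below 0 m and z of tray in the frame of rack between 0.111 and 0.121 m and y of tray in the frame of rack between 0.044 and 0.06 m and x of tray in the frame of rack above -0.0145 m and angle between the x axis of tray and the x axis of rack, either way round below 0.12 rad)) and value of joint spring_bar below 0.0008 m and linear speed of tray below 0.02 m/s and contact force between the fingers and tray below 0.1 N); the robot touches nothing.
It fails at once if the tray is pressed on the rack (rails, stop or bar) with more than 20 N (contact force between tray and rack above 20 N).
It fails at once if the tray is pressed on a loaded sheet with more than 20 N (contact force between tray and sheet_low above 20 N or contact force between tray and sheet_mid above 20 N or contact force between tray and sheet_top above 20 N).
It fails at once if the dropper bottle or the swab tub is knocked over (angle between any of dropper_bottle, swab_tub's own z axis and vertical above 0.5 rad).
It also fails if it takes over 51 s, if anything falls off the work surface, if the arm or the gripper's body presses on something with over 40 N, if the wrist force passes 120 N, or if a joint passes its speed limit or range.

## Robot

A 6-joint arm with a two-finger parallel gripper is mounted at the origin on a cart in front of the work surface, level with it; the furniture and walls round the work are solid. World frame = base frame: x ahead of the robot, y to its left, z up, the work surface at z = 0. Lengths are in m, angles in rad, forces in N, time in s.
With the tool pointing down it reaches from about 0.425 to 0.95 m from the base axis. Payload 3.5 kg.
Tool frame: the origin (TCP) lies on the centre line of the jaws, within the pads' length; the fingertips stand 8 mm ahead of it and the grasp point (between the pads) lies 11 mm behind it; z points along the fingers, y is the line along which they close (so a half turn about z gives the same grasp; the last joint's range is limited). The gripper opens to 85 mm and grips with 20 to 120 N. Pads are 22 mm wide; open, the fingers measure 114 mm over their backs; the gripper's body (76 mm by 85 mm) begins 54 mm behind the grasp point. The pads swing forward as they close: fully open they stand 13 mm farther back than shut.
Start: joints at [1.065, 0.286, 1.577, -0, 1.279, -0.15], TCP at [0.235, 0.633, 0.239] pointing down, gripper open.
Joint ranges: [-2.77, 2.77], [-0.9, 2.22], [0.21, 2.48], [-1.53, 4.67], [0.24, 2.81], [-2.84, 2.84]. Speed limits (rad/s): [2.79, 2.79, 3.14, 3.14, 3.14, 3.14].

## Interface

Orientations are given as a unit quaternion [x, y, z, w].
In Python, from plant import ctrl gives the robot as it stands. The module is installed in compiled form; this text tells all that it offers.
- The arm moves only by the tool send_rows, never from a script. Its argument "steps" is a list of rows, each a list of 5 numbers: the shift along the tool's x, y, z in m, then the turn about the tool's z in degrees, then the opening, from -1 (shut) to 1 (fully open). A call has 1 to 12 rows; each row is the pose to reach, as a shift and turn from the pose commanded when the call began, along the tool's axes at that moment; what a row does not reach only later rows make up. A row lasts 1/10 s, in which the tool goes at most 50 mm and 8.59 degrees, less where a joint would pass 70% of its speed; a pose out of reach is approached as far as the arm can. A call with a gripper value outside its range is refused whole. The fingers move at their own pace and stop on an object; "squeeze" is the grip in N (left out, the last holds). Time passes only in rows, so rows that repeat a pose let the fingers close. It gives the time, the measured TCP pose, the force, the opening and the grip force at its end, in the units of the state.
- ctrl.get_state(): the state, without advancing time (a new reading comes with each control period).
- ctrl.read_camera(name): name is "scene" or "top" or "wrist"; returns the picture (400x640x3 uint8, red, green, blue); there is no depth.
- ctrl.calibration(name): a dict with "intrinsics" (3x3 intrinsics, pixels), "extrinsics" (4x4, takes a point from world to camera coordinates); the wrist camera has in their place "tool_from_camera" (4x4, takes a point from camera to tool coordinates, whose origin is the TCP and whose axes are the flange's). Camera axes: x right, y up, looking along -z (the intrinsics and any distortion apply to the point x, -y, -z); pixel columns grow to the right and rows downward; lengths in m; the calibration is good to about 2 mm. A picture is of the moment at which its call begins: read the wrist's pose just before it. calibration takes no time and is no camera call.
- ctrl.sign_off(): hands the job in; it is judged then, once.
The state is a dict: "time": time; "qpos": joint angles; "dq": joint speeds; "joint_efforts": joint torques, N m; "eef_pos": TCP position; "tcp_rot": TCP orientation; "contact_force": force on the tool from outside, world axes, zero at the start; "wrist_torque": the same for the moment, N m; "opening": opening from 0.0 (shut) to 1.0 (fully open); "finger_force": force on a finger pad.
Only numpy, scipy, OpenCV 4.12 (cv2) and the standard library are available. Lean on these libraries where they do the work, as an engineer would, in place of code of your own. Each camera call takes 0.05 s, during which the arm holds its last target. There are 200 camera calls.

## Working session

There is one attempt and no reset: what is moved stays moved. The work goes in short steps, Python scripts to look and compute and a tool call to move; the robot and the scene stay as the last step left them, time stands still between calls to the robot, and variables do not carry over. Pictures are saved under pics/ and viewed, at most 10 in all, crops included, and the job is handed in when it is done.

Besides the shell and the picture viewer there is one more tool, called after "Emit:" as name([rows], argument=value, ...), one row to a line, values as JSON. send_rows: Moves the arm, as the interface text tells. Its arguments: {"type":"object","properties":{"steps":{"type":"array","items":{"type":"array","items":{"type":"number"}}},"squeeze":{"type":"number"}},"required":["steps"]}

```bash
mkdir -p pics; cat > h.py <<'E'
import numpy as np, cv2
from scipy.spatial.transform import Rotation as R
from plant import ctrl
def cam(name):
    c=ctrl.calibration(name); K=np.array(c["intrinsics"])
    if "extrinsics" in c: T=np.array(c["extrinsics"])
    else:
        s=ctrl.get_state(); W=np.eye(4); W[:3,:3]=R.from_quat(s["tcp_rot"]).as_matrix(); W[:3,3]=s["eef_pos"]
        T=np.linalg.inv(W@np.array(c["tool_from_camera"]))
    return K,T,c
def ray(K,T,uv):
    d=np.linalg.inv(K)@np.array([uv[0],uv[1],1.]); d=np.array([d[0],-d[1],-d[2]])
    return -T[:3,:3].T@T[:3,3], T[:3,:3].T@d
def onz(K,T,uv,z):
    o,d=ray(K,T,uv); return o+d*(z-o[2])/d[2]
def proj(K,T,p):
    q=T[:3,:3]@np.array(p)+T[:3,3]; q=K@np.array([q[0],-q[1],-q[2]]); return q[:2]/q[2]
def snap(name,f):
    im=ctrl.read_camera(name); cv2.imwrite(f,im[:,:,::-1]); return im
E
python3 - <<'E'
from h import *
for n in ("top","scene","wrist"):
    K,T,c=cam(n); print(n,list(c),K.tolist(),np.round(T,3).tolist(), {k:v for k,v in c.items() if k not in("intrinsics","extrinsics")})
a=snap("top","pics/top.png"); b=snap("scene","pics/scene.png")
print(ctrl.get_state())
E
```

```text
top ['intrinsics', 'extrinsics'] [[461.75129736644493, 0.0, 313.8575897394731], [0.0, 461.75129736644493, 206.96703474660194], [0.0, 0.0, 1.0]] [[0.008, -1.0, 0.004, -0.358], [0.995, 0.009, 0.099, -0.557], [-0.099, 0.003, 0.995, -1.606], [0.0, 0.0, 0.0, 1.0]] {}
scene ['intrinsics', 'extrinsics'] [[364.6908194888869, 0.0, 315.53513675707404], [0.0, 364.6908194888869, 196.68105454022583], [0.0, 0.0, 1.0]] [[-0.434, -0.901, 0.018, -0.072], [0.68, -0.314, 0.662, -0.569], [-0.591, 0.3, 0.749, -0.828], [0.0, 0.0, 0.0, 1.0]] {}
wrist ['intrinsics', 'tool_from_camera'] [[331.438765134002, 0.0, 313.19944916848675], [0.0, 331.438765134002, 206.02842489982987], [0.0, 0.0, 1.0]] [[0.347, 0.938, -0.001, -0.672], [-0.892, 0.33, -0.308, 0.041], [-0.288, 0.108, 0.951, -0.379], [0.0, 0.0, 0.0, 1.0]] {'tool_from_camera': array([[ 9.66703967e-04,  9.51279757e-01,  3.08327568e-01,
         7.87625422e-02],
       [ 9.99998930e-01, -5.81110890e-04, -1.34241615e-03,
        -2.18349090e-03],
       [-1.09784080e-03,  3.08328536e-01, -9.51279301e-01,
        -1.34405291e-01],
       [ 0.00000000e+00,  0.00000000e+00,  0.00000000e+00,
         1.00000000e+00]])}
{'time': 0.1, 'qpos': array([ 1.06496866e+00,  2.87125548e-01,  1.57808741e+00, -1.06646581e-05,
        1.27859741e+00, -1.49986339e-01]), 'dq': array([ 1.82388618e-04, -8.63836595e-04, -2.59142600e-03, -5.45547839e-04,
        1.62362489e-03,  1.48845621e-05]), 'joint_efforts': array([ 7.71551677e-04, -4.07289970e+01, -2.93702531e+01, -1.29740974e-04,
        3.40536208e-03, -1.63365854e-05]), 'eef_pos': array([0.23482776, 0.63219546, 0.2380224 ]), 'tcp_rot': array([ 1.76981818e-01,  9.84213496e-01, -1.05141839e-03, -3.52288015e-04]), 'contact_force': array([-0.33141721,  1.14466086, -0.4907189 ]), 'wrist_torque': array([-0.03745924,  0.0446216 , -0.01235709]), 'finger_force': 0.0, 'opening': 1.0003553131582197}
```

View pics/top.png

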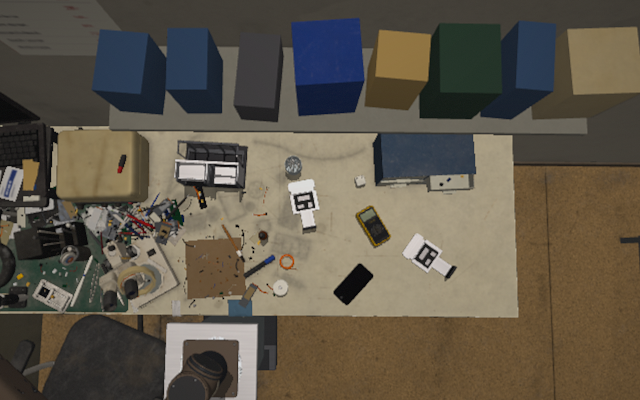

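View pics/scene.png

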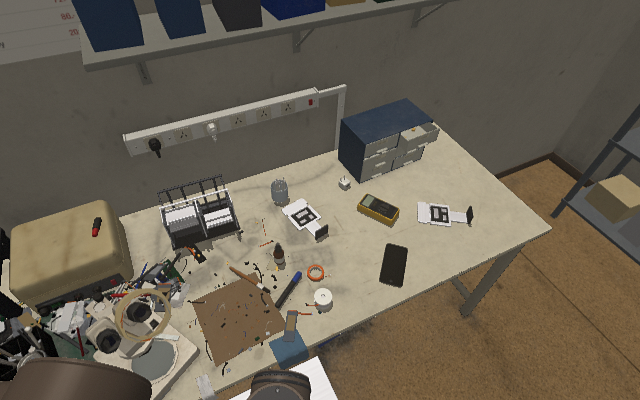

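The top view shows the rack at about (212,167), tray candidates at (303,203) and (430,255), the tub at (293,167) and the bottle at (263,237). The scene view shows the same. I'll zoom in on the rack and tray, and check the clutter on the left for another tray.

```bash
python3 - <<'E'
from h import *
a=cv2.imread("pics/top.png"); b=cv2.imread("pics/scene.png")
A=cv2.resize(a[125:255,170:330],(640,520),interpolation=cv2.INTER_CUBIC)[:300*2][:, :]
B=cv2.resize(b[170:270,150:350],(800,400),interpolation=cv2.INTER_CUBIC)
C=cv2.resize(a[225:325,0:200],(400,200),interpolation=cv2.INTER_CUBIC)
D=cv2.resize(a[130:180,160:260],(400,200),interpolation=cv2.INTER_CUBIC)
cv2.imwrite("pics/c1.png",np.vstack([B,np.hstack([C,D])]))
cv2.imwrite("pics/c2.png",A)
E
```

```text
(no output)
```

View pics/c1.png

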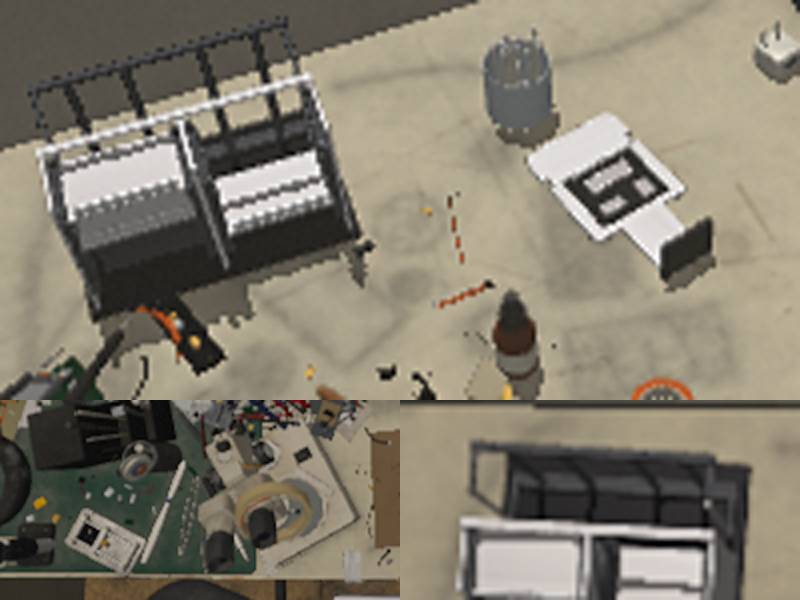

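View pics/c2.png

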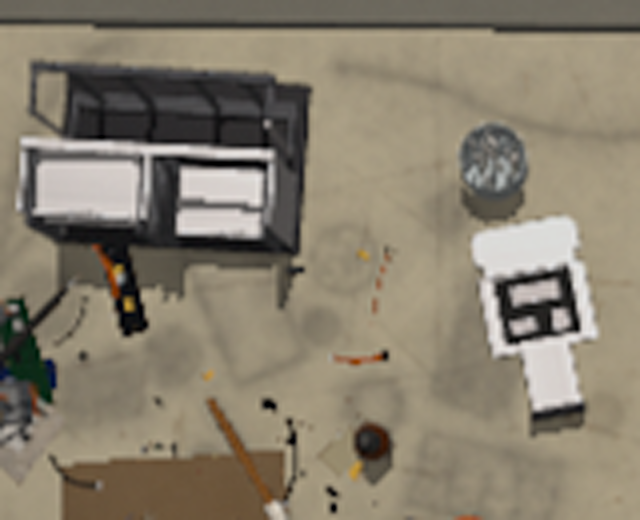

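The zoomed pictures show the meant tray near top (303,203), grip toward the robot and sheet end away from it. The rack's left bay has a sheet on top; the right-bay sheet is clearly lower. I'll get rough positions, then look with the wrist camera.

```bash
python3 - <<'E'
from h import *
K,T,c=cam("top")
z=lambda u,v:(170+u/4,125+v/4)
for n,p,h in [("rackRL top",z(22,145),.145),("rackRR top",z(272,155),.145),("front L bottom",z(60,240),0),("front mid bottom",z(150,245),0),("tub top",z(493,155),.081),("bottle top",z(370,440),.095),("grip",z(557,408),.042),("sheet rear mid",z(524,225),.004),("neck/tongue",z(550,352),.004)]:
    print(n,np.round(onz(K,T,p,h),3))
a=cv2.imread("pics/top.png"); hsv=cv2.cvtColor(a,cv2.COLOR_BGR2HSV)
m=((hsv[...,2]>215)&(hsv[...,1]<25)).astype(np.uint8)
n,l,s,ce=cv2.connectedComponentsWithStats(m)
for i in range(1,n):
    if s[i,4]>60: print(s[i],ce[i],np.round(onz(K,T,ce[i],.004),3))
E
```

```text
rackRL top [0.697 0.107 0.145]
rackRR top [ 0.69  -0.1    0.145]
front L bottom [0.639 0.113 0.   ]
front mid bottom [0.635 0.032 0.   ]
tub top [ 0.704 -0.28   0.081]
bottle top [ 0.457 -0.18   0.095]
grip [ 0.488 -0.338  0.042]
sheet rear mid [ 0.655 -0.306  0.004]
neck/tongue [ 0.541 -0.331  0.004]
[216 168  19   8  90] [226.33333333 171.03333333] [ 0.69  -0.036  0.004]
[289 180  30  29 284] [303.22535211 188.04225352] [ 0.631 -0.314  0.004]
[300 209  15  18 133] [306.96992481 217.06766917] [ 0.526 -0.329  0.004]
```

Emit:
send_rows([
  [-0.458, -0.473, -0.09, -20.4, 1],
  [-0.458, -0.473, -0.09, -20.4, 1],
  [-0.458, -0.473, -0.09, -20.4, 1],
  [-0.458, -0.473, -0.09, -20.4, 1],
  [-0.458, -0.473, -0.09, -20.4, 1],
  [-0.458, -0.473, -0.09, -20.4, 1],
  [-0.458, -0.473, -0.09, -20.4, 1],
  [-0.458, -0.473, -0.09, -20.4, 1],
  [-0.458, -0.473, -0.09, -20.4, 1],
  [-0.458, -0.473, -0.09, -20.4, 1],
  [-0.458, -0.473, -0.09, -20.4, 1],
  [-0.458, -0.473, -0.09, -20.4, 1],
])

```text
time: 1.3
eef_pos: [0.4741, 0.0864, 0.3206]
tcp_rot: [-0.0, 1.0, 0.0, -0.0]
contact_force: [-0.1, -0.2, -0.6]
opening: 1.0
finger_force: 0.0
```

Emit:
send_rows([
  [-0.026, 0.056, -0.01, 0, 1],
  [-0.026, -0.056, -0.01, 0, 1],
  [-0.026, -0.056, -0.01, 0, 1],
  [-0.026, -0.056, -0.01, 0, 1],
])

```text
time: 1.7
eef_pos: [0.5002, 0.0289, 0.33]
tcp_rot: [0.002, 1.0, -0.001, -0.001]
contact_force: [-0.7, 1.8, -0.3]
opening: 1.001
finger_force: 0.0
```

```bash
python3 - <<'E'
from h import *
s=ctrl.get_state(); print(s["eef_pos"],s["tcp_rot"])
im=snap("wrist","pics/w1.png")
E
```

```text
[0.5001724  0.02887456 0.32995145] [ 2.03910088e-03  9.99997274e-01 -9.70447064e-04 -5.94189585e-04]
```

View pics/w1.png

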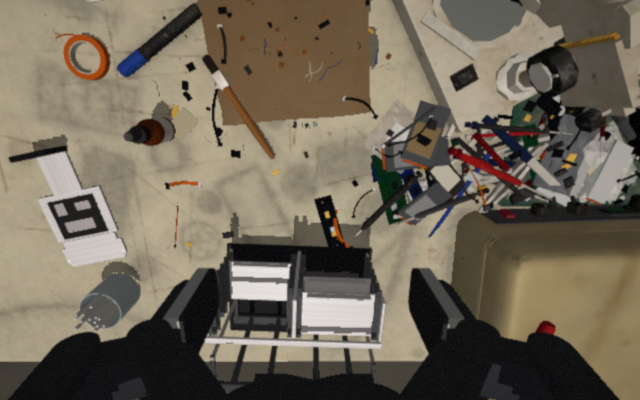

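Wrist view: the rack's left bay is on the image right (x 300–370, y 275–335), the right bay at x 230–290. The tray is at (80,215) with its grip at (38,153). I'll enlarge the rack.

```bash
python3 - <<'E'
from h import *
a=cv2.imread("pics/w1.png")
cv2.imwrite("pics/w1c.png",cv2.resize(a[235:355,205:395],(760,480),interpolation=cv2.INTER_CUBIC))
E
```

```text
(no output)
```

View pics/w1c.png

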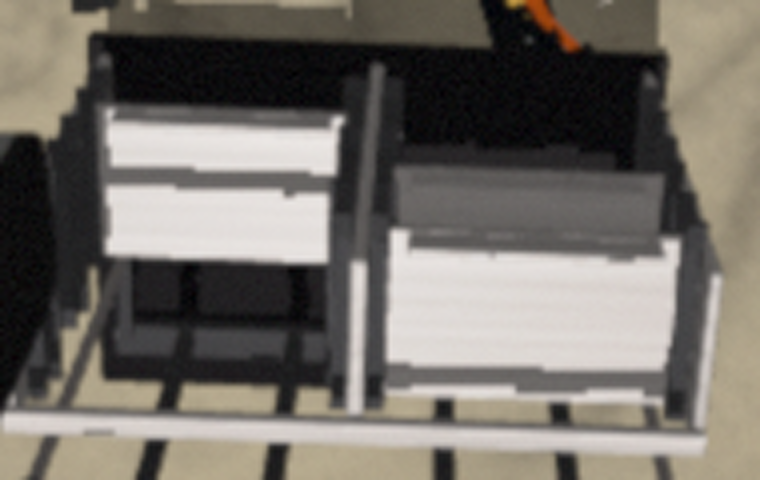

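The enlargement shows the front tops of the middle wall (crop 357,260) and left outer wall (715,275), and the base's front edge from (95,35) to (665,55). The right-bay sheet's rear edge is at row ~262. I'll get the rack pose, then compare where each sheet height would appear.

```bash
python3 - <<'E'
from h import *
K,T,c=cam("wrist")
z=lambda u,v:(205+(u+.5)/4-.5,235+(v+.5)/4-.5)
for n,p,h in [("mid front top",(357,260),.145),("mid rear top",(350,412),.145),("Lout front top",(715,273),.145),("Lout rear top",(700,440),.145),("base front R",(95,35),0.0),("base front L",(665,55),0.0),("crossbar R",(5,418),.145)]:
    print(n,np.round(onz(K,T,z(*p),h),4))
print("z hyp for front/rear edges: right sheet lip base row~112-120, rear row 262; left")
for h in (.045,.08,.115):
    print(h,"R front corners",[np.round(onz(K,T,z(*p),h+.004),4) for p in((105,118),(342,122))],"R rear",[np.round(onz(K,T,z(*p),h+.004),4) for p in((105,255),(330,262))])
    print(h,"L lip top",[np.round(onz(K,T,z(*p),h+.010),4) for p in((385,232),(680,240))],"grey top",[np.round(onz(K,T,z(*p),h+.010),4) for p in((395,168),(662,175))],"L rear",[np.round(onz(K,T,z(*p),h+.004),4) for p in((387,395),(672,400))])
E
```

```text
mid front top [0.6334 0.0068 0.145 ]
mid rear top [0.6845 0.0037 0.145 ]
Lout front top [0.638  0.1069 0.145 ]
Lout rear top [0.6948 0.106  0.145 ]
base front R [ 0.6303 -0.101  -0.    ]
base front L [0.6394 0.1172 0.    ]
crossbar R [ 0.6862 -0.0967  0.145 ]
z hyp for front/rear edges: right sheet lip base row~112-120, rear row 262; left
0.045 R front corners [array([ 0.6397, -0.0865,  0.049 ]), array([ 0.6416, -0.0038,  0.049 ])] R rear [array([ 0.695 , -0.0908,  0.049 ]), array([ 0.6982, -0.0095,  0.049 ])]
0.045 L lip top [array([0.6819, 0.0109, 0.055 ]), array([0.6856, 0.1157, 0.055 ])] grey top [array([0.6563, 0.0147, 0.055 ]), array([0.6594, 0.108 , 0.055 ])] L rear [array([0.7561, 0.0104, 0.049 ]), array([0.7588, 0.1177, 0.049 ])]
0.08 R front corners [array([ 0.6213, -0.0768,  0.084 ]), array([ 0.623 , -0.0011,  0.084 ])] R rear [array([ 0.6718, -0.0808,  0.084 ]), array([ 0.6748, -0.0063,  0.084 ])]
0.08 L lip top [array([0.6596, 0.0124, 0.09  ]), array([0.6629, 0.1082, 0.09  ])] grey top [array([0.6362, 0.0159, 0.09  ]), array([0.639 , 0.1012, 0.09  ])] L rear [array([0.7279, 0.0119, 0.084 ]), array([0.7303, 0.1102, 0.084 ])]
0.115 R front corners [array([ 0.6028, -0.0671,  0.119 ]), array([0.6043, 0.0017, 0.119 ])] R rear [array([ 0.6487, -0.0707,  0.119 ]), array([ 0.6514, -0.0031,  0.119 ])]
0.115 L lip top [array([0.6373, 0.0139, 0.125 ]), array([0.6403, 0.1008, 0.125 ])] grey top [array([0.616 , 0.0171, 0.125 ]), array([0.6186, 0.0944, 0.125 ])] L rear [array([0.6996, 0.0134, 0.119 ]), array([0.7018, 0.1027, 0.119 ])]
```

Sheets on the left sit at 115 and 80 mm (lip tops ray-cast onto the front plane x≈0.637). The right-bay sheet fits 45 mm, so the **low pair** is free. Rack origin ≈ (0.634, 0.007), yaw ≈ −0.043. Next I hover over the tray with the jaws turned along tray x.

Emit:
send_rows([
  [0.012, -0.367, 0.08, 79, 1],
  [0.012, -0.367, 0.08, 79, 1],
  [0.012, -0.367, 0.08, 79, 1],
  [0.012, -0.367, 0.08, 79, 1],
  [0.012, -0.367, 0.08, 79, 1],
  [0.012, -0.367, 0.08, 79, 1],
  [0.012, -0.367, 0.08, 79, 1],
  [0.012, -0.367, 0.08, 79, 1],
  [0.012, -0.367, 0.08, 79, 1],
  [0.012, -0.367, 0.08, 79, 1],
  [0.012, -0.367, 0.08, 79, 1],
])

```text
time: 2.85
eef_pos: [0.4883, -0.3338, 0.2504]
tcp_rot: [0.635, 0.773, 0.0, -0.0]
contact_force: [0.3, -0.2, 0.3]
opening: 1.0
finger_force: 0.0
```

```bash
python3 - <<'E'
from h import *
K,T,c=cam("wrist"); s=ctrl.get_state(); print(s["eef_pos"],s["tcp_rot"],s["qpos"])
im=snap("wrist","pics/w2.png")
E
```

```text
[ 0.48834059 -0.33377229  0.25037601] [ 6.34859610e-01  7.72627442e-01  2.18533791e-04 -2.52134990e-04] [-7.71136717e-01  9.57755236e-02  1.77636817e+00  4.12093757e-04
  1.26998787e+00 -9.66401556e-01]
```

View pics/w2.png

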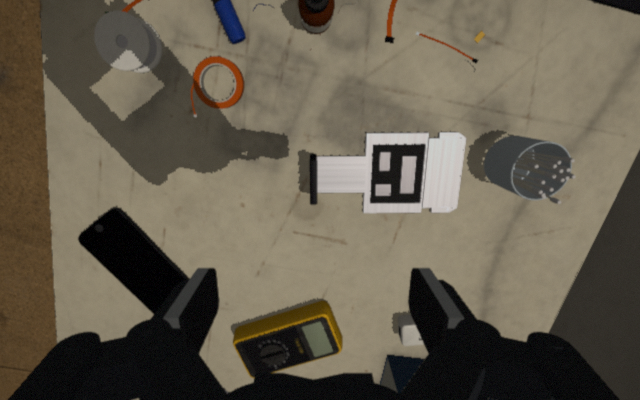

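The tray lies straight in view: grip plate at (313,178), tongue to x≈366, sheet to x≈465 with rows 133–213. Now I'll measure its pose.

```bash
python3 - <<'E'
from h import *
K,T,c=cam("wrist"); s=ctrl.get_state()
a=cv2.imread("pics/w2.png"); hsv=cv2.cvtColor(a,cv2.COLOR_BGR2HSV)
m=((hsv[...,2]>200)&(hsv[...,1]<30)).astype(np.uint8); m[:,:300]=0;m[:,480:]=0;m[:120]=0;m[225:]=0
m=cv2.morphologyEx(m,cv2.MORPH_CLOSE,np.ones((3,3)))
rows=[(c0,np.nonzero(m[:,c0])[0].min(),np.nonzero(m[:,c0])[0].max()) for c0 in range(318,468,6) if m[:,c0].any()]
print(rows)
pt=lambda u,v,z:onz(K,T,(u,v),z)[:2]
# side edges of full width sheet (top z=.004) & tongue
W=[(u,t,b) for u,t,b in rows if 370<=u<=424]; N=[(u,t,b) for u,t,b in rows if 322<=u<=360]
for g in(W,N):
    P=[pt(u,t-.5,.004) for u,t,b in g]; Q=[pt(u,b+.5,.004) for u,t,b in g]
    mid=(np.array(P)+np.array(Q))/2; d=np.polyfit(mid[:,0],mid[:,1],1); 
    print("width",np.mean([np.linalg.norm(p-q) for p,q in zip(P,Q)]),"yaw",[np.polyfit(np.array(X)[:,0],np.array(X)[:,1],1)[0] for X in(P,Q)],"mid line",d)
f=[np.nonzero(m[r])[0] for r in (140,148,200,207)]
print("front edge cols",[x.min() for x in f],"rear",[x.max() for x in f])
print("front edge",[pt(x.min()-.5,r,.004) for x,r in zip(f,(140,148,200,207))],"rear",[pt(x.max()+.5,r,.004) for x,r in zip(f,(140,148,200,207))])
k=(hsv[...,2]<45).astype(np.uint8); k[:,:300]=0;k[:,325:]=0;k[:145]=0;k[212:]=0
n,l,st,ce=cv2.connectedComponentsWithStats(k); i=1+st[1:,4].argmax(); print(st[i],ce[i])
x,y,w,h=st[i][:4]
for (u,v) in((x,y),(x+w,y),(x,y+h),(x+w,y+h)): print("grip box",pt(u-.5,v-.5,.042))
print("bottle/tub ok; tool y yaw",R.from_quat(s["tcp_rot"]).as_matrix()[:2,1])
E
```

```text
[(354, np.int64(161), np.int64(168)), (360, np.int64(159), np.int64(168)), (366, np.int64(157), np.int64(175)), (372, np.int64(135), np.int64(143)), (378, np.int64(135), np.int64(142)), (384, np.int64(135), np.int64(142)), (390, np.int64(135), np.int64(142)), (396, np.int64(134), np.int64(141)), (402, np.int64(134), np.int64(142)), (408, np.int64(135), np.int64(142)), (414, np.int64(135), np.int64(140)), (420, np.int64(135), np.int64(141)), (426, np.int64(135), np.int64(206)), (432, np.int64(139), np.int64(204)), (438, np.int64(139), np.int64(206)), (444, np.int64(134), np.int64(199)), (450, np.int64(134), np.int64(195)), (456, np.int64(134), np.int64(196)), (462, np.int64(137), np.int64(157))]
width 0.008839967106739037 yaw [np.float64(0.2019316983312779), np.float64(0.23933571425285788)] mid line [ 0.2207468  -0.40788393]
width 0.01055359279180694 yaw [np.float64(0.5781453661644691), np.float64(0.19927466117126433)] mid line [ 0.37997825 -0.52263225]
front edge cols [np.int64(368), np.int64(367), np.int64(425), np.int64(447)] rear [np.int64(464), np.int64(461), np.int64(455), np.int64(449)]
front edge [array([ 0.54185471, -0.28961382]), array([ 0.54294505, -0.29860663]), array([ 0.6264302 , -0.34531859]), array([ 0.65515094, -0.34861472])] rear [array([ 0.6498491 , -0.26809147]), array([ 0.64949348, -0.27737294]), array([ 0.66295258, -0.33804131]), array([ 0.65870955, -0.34790567])]
[310 154   6  50 289] [312.57785467 177.89273356]
grip box [ 0.47947469 -0.31159729]
grip box [ 0.48556318 -0.31038395]
grip box [ 0.48989348 -0.3648228 ]
grip box [ 0.49627808 -0.36355065]
bottle/tub ok; tool y yaw [0.98089798 0.19452283]
```

```bash
python3 - <<'E'
from h import *
K,T,c=cam("wrist"); s=ctrl.get_state()
a=cv2.imread("pics/w2.png"); hsv=cv2.cvtColor(a,cv2.COLOR_BGR2HSV)
print(hsv[[180,170,150,230],[340,450,330,400]])
m=((hsv[...,2]>165)&(hsv[...,1]<22)).astype(np.uint8); m[:,:300]=0;m[:,480:]=0;m[:120]=0;m[225:]=0
rows=[(c0,np.nonzero(m[:,c0])[0].min(),np.nonzero(m[:,c0])[0].max()) for c0 in range(318,468,6) if m[:,c0].any()]
print([tuple(map(int,r)) for r in rows])
pt=lambda u,v,z:onz(K,T,(u,v),z)[:2]
yx=R.from_quat(s["tcp_rot"]).as_matrix()[:2,1]; xx=R.from_quat(s["tcp_rot"]).as_matrix()[:2,0]; o=s["eef_pos"][:2]
tool=lambda p:np.round([(p-o)@xx,(p-o)@yx],4)
for lo,hi in((370,424),(322,360)):
    g=[r for r in rows if lo<=r[0]<=hi]
    P=np.array([tool(pt(u,t-.5,.004)) for u,t,b in g]); Q=np.array([tool(pt(u,b+.5,.004)) for u,t,b in g])
    print("edges tool x",P[:,0].mean(),Q[:,0].mean(),"width",P[:,0].mean()-Q[:,0].mean(),"slopes",np.polyfit(P[:,1],P[:,0],1)[0],np.polyfit(Q[:,1],Q[:,0],1)[0])
for r in (140,150,200,208):
    x=np.nonzero(m[r])[0]; print(r,"front",x.min(),tool(pt(x.min()-.5,r,.004)),"rear",x.max(),tool(pt(x.max()+.5,r,.004)))
k=(hsv[...,2]<45).astype(np.uint8)
for r in range(156,204,8):
    x=300+np.nonzero(k[r,300:325])[0]; print(r,x.min(),x.max(),tool(pt(x.min()-.5,r,.042)),tool(pt(x.max()+.5,r,.042)))
print("ends",tool(pt(313,153.5,.042)),tool(pt(313,203.5,.042)))
E
```

```text
[[ 15  14 187]
 [ 20   8 203]
 [ 20  55 140]
 [ 22  56 146]]
[(318, 157, 191), (324, 157, 191), (330, 157, 191), (336, 157, 192), (342, 157, 192), (348, 157, 192), (354, 157, 192), (360, 157, 191), (366, 147, 212), (372, 134, 212), (378, 134, 212), (384, 134, 212), (390, 134, 212), (396, 133, 212), (402, 133, 212), (408, 133, 211), (414, 133, 211), (420, 133, 211), (426, 133, 207), (432, 139, 211), (438, 139, 212), (444, 133, 211), (450, 133, 211), (456, 133, 207), (462, 135, 165)]
edges tool x 0.04066666666666666 -0.053766666666666664 width 0.09443333333333333 slopes 0.029624692120729403 0.02674073887974681
edges tool x 0.014 -0.028514285714285714 width 0.04251428571428571 slopes 9.747006773700694e-17 -0.011486960263265074
140 front 367 [0.0328 0.0598] rear 465 [0.0329 0.1722]
150 front 366 [0.0215 0.0593] rear 464 [0.0216 0.1727]
200 front 364 [-0.0384  0.0598] rear 457 [-0.0383  0.1727]
208 front 364 [-0.0485  0.0603] rear 454 [-0.0484  0.1705]
156 310 315 [ 0.0208 -0.0045] [0.0208 0.0017]
164 310 315 [ 0.0124 -0.0045] [0.0124 0.0018]
172 310 315 [ 0.0039 -0.0045] [0.0039 0.0018]
180 310 315 [-0.0047 -0.0046] [-0.0047  0.0018]
188 310 315 [-0.0135 -0.0046] [-0.0135  0.0018]
196 311 315 [-0.0224 -0.0035] [-0.0224  0.0019]
ends [ 0.0234 -0.0009] [-0.0309 -0.0008]
```

Emit:
send_rows([
  [-0.0075, -0.0007, 0.05, 0, 1],
  [-0.0075, -0.0007, 0.1, 0, 1],
  [-0.0075, -0.0007, 0.15, 0, 1],
  [-0.0075, -0.0007, 0.19, 0, 0.6],
  [-0.0075, -0.0007, 0.215, 0, 0.3],
  [-0.0075, -0.0007, 0.229, 0, 0],
  [-0.0075, -0.0007, 0.229, 0, -0.3],
  [-0.0075, -0.0007, 0.229, 0, -1],
  [-0.0075, -0.0007, 0.229, 0, -1],
  [-0.0075, -0.0007, 0.229, 0, -1],
  [-0.0075, -0.0007, 0.229, 0, -1],
  [-0.0075, -0.0007, 0.229, 0, -1],
], squeeze=60)

```text
time: 4.1
eef_pos: [0.4901, -0.3433, 0.024]
tcp_rot: [0.636, 0.772, -0.0, 0.002]
contact_force: [-0.1, 1.2, 5.5]
opening: 0.076
finger_force: 60.4
```

Gripped (opening 0.076 ≈ 8 mm). Lifting.

Emit:
send_rows([
  [0, 0, -0.02, 0, -1],
  [0, 0, -0.06, 0, -1],
  [0, 0, -0.1, 0, -1],
  [0, 0, -0.14, 0, -1],
  [0, 0, -0.18, 0, -1],
  [0, 0, -0.18, 0, -1],
  [0, 0, -0.18, 0, -1],
])

```text
time: 4.8
eef_pos: [0.4889, -0.3424, 0.2028]
tcp_rot: [0.636, 0.772, -0.0, 0.001]
contact_force: [-0.6, -0.1, -1.2]
opening: 0.082
finger_force: 59.3
```

```bash
python3 - <<'E'
from h import *
s=ctrl.get_state(); print(s)
K,T,c=cam("wrist")
a=snap("wrist","pics/w3.png")[:,:,::-1]
hsv=cv2.cvtColor(a,cv2.COLOR_BGR2HSV)
M=R.from_quat(s["tcp_rot"]).as_matrix()
def tool(u,v,zt): # intersect ray with tool plane z=zt
    o,d=ray(K,T,(u,v)); o=M.T@(o-s["eef_pos"]); d=M.T@d; return np.round((o+d*(zt-o[2])/d[2])[:2],4)
zt=0.011+0.032-0.011-0.011-0.004+0.0 # tray top below TCP: underside is 21 below => top 17
m=((hsv[...,2]>165)&(hsv[...,1]<22)).astype(np.uint8)
n,l,st,ce=cv2.connectedComponentsWithStats(m)
for i in range(1,n):
    if st[i,4]>400: print(st[i],ce[i])
for cc in range(330,560,12):
    x=np.nonzero(m[:330,cc])[0]
    if len(x): print(cc,x.min(),x.max(),tool(cc,x.min()-.5,.019),tool(cc,x.max()+.5,.019))
E
```

```text
{'time': 4.8, 'qpos': array([-7.80716562e-01,  1.47383751e-01,  1.80897700e+00, -3.09203198e-04,
        1.18292564e+00, -9.72919999e-01]), 'dq': array([ 2.11014372e-04,  4.08897980e-02,  5.23320903e-02,  4.87414662e-04,
        3.44433409e-03, -8.24460603e-05]), 'joint_efforts': array([ 1.70466048e-02, -3.68197203e+01, -3.06982183e+01,  9.72764567e-02,
       -1.12004774e-01,  3.87514505e-03]), 'eef_pos': array([ 0.48892221, -0.34243208,  0.20280321]), 'tcp_rot': array([ 6.35948984e-01,  7.71730225e-01, -2.47859027e-04,  1.13524150e-03]), 'contact_force': array([-0.55088433, -0.12891918, -1.21554731]), 'wrist_torque': array([-0.04271931,  0.1363861 ,  0.00866406]), 'finger_force': 59.34968411922455, 'opening': 0.08247456896634871}
[  322   160   268   170 13193] [452.04851057 237.47373607]
[  552   160    88   170 10665] [603.41143929 251.75780591]
[468 206  28  40 870] [480.76551724 225.20114943]
[ 513  216   42   72 1623] [532.66358595 244.2969809 ]
[454 276  34  22 457] [469.46608315 285.03063457]
330 213 222 [0.0242 0.0075] [0.019  0.0076]
342 213 220 [0.0242 0.0134] [0.02   0.0135]
354 213 277 [0.0242 0.0193] [-0.0118  0.0207]
366 213 288 [0.0242 0.0252] [-0.0183  0.0273]
378 213 288 [0.0242 0.031 ] [-0.0183  0.0336]
390 213 288 [0.0242 0.0369] [-0.0183  0.04  ]
402 213 288 [0.0242 0.0428] [-0.0183  0.0463]
414 213 288 [0.0242 0.0487] [-0.0183  0.0527]
426 213 314 [0.0242 0.0545] [-0.0345  0.0607]
438 189 321 [0.0364 0.059 ] [-0.039   0.0678]
450 161 328 [0.0499 0.063 ] [-0.0435  0.075 ]
462 161 328 [0.0499 0.0686] [-0.0435  0.0816]
474 161 328 [0.0499 0.0742] [-0.0435  0.0882]
486 161 328 [0.0499 0.0798] [-0.0435  0.0948]
498 161 328 [0.0499 0.0854] [-0.0435  0.1015]
510 161 328 [0.0499 0.091 ] [-0.0435  0.1081]
522 161 328 [0.0499 0.0965] [-0.0435  0.1147]
534 161 328 [0.0499 0.1021] [-0.0435  0.1214]
546 161 328 [0.0499 0.1077] [-0.0435  0.128 ]
558 161 319 [0.0499 0.1133] [-0.0376  0.1333]
```

View pics/w3.png

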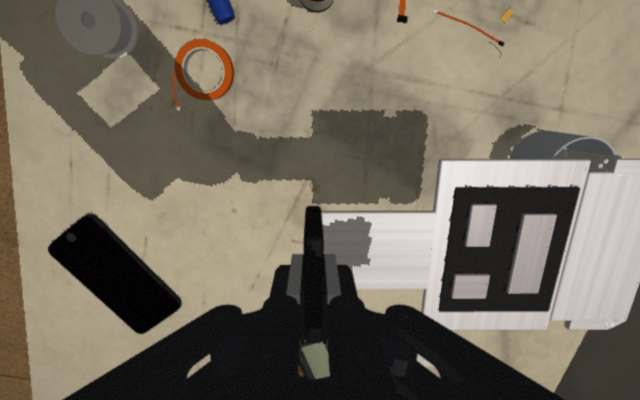

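The tray hangs level, aligned with the tool, with its centreline at tool x ≈ +2–3 mm. Carrying it high to a point in front of the low left pair.

Emit:
send_rows([
  [0.02, 0.002, 0, 1, -1],
  [0.06, 0.005, 0, 2.5, -1],
  [0.105, 0.009, 0, 4, -1],
  [0.15, 0.0125, 0, 5.5, -1],
  [0.195, 0.016, 0, 7, -1],
  [0.24, 0.02, 0, 8.5, -1],
  [0.285, 0.024, 0, 10, -1],
  [0.33, 0.0275, 0, 11.5, -1],
  [0.37, 0.031, 0, 12.5, -1],
  [0.4, 0.033, 0, 13.2, -1],
  [0.4087, 0.0341, 0, 13.5, -1],
  [0.4087, 0.0341, 0, 13.5, -1],
])

```text
time: 6.05
eef_pos: [0.4429, 0.0664, 0.1996]
tcp_rot: [0.721, 0.692, -0.001, -0.001]
contact_force: [0.6, -0.7, -0.9]
opening: 0.08
finger_force: 59.4
```

```bash
python3 -c "
from h import *
s=ctrl.get_state(); print({k:np.round(s[k],4) for k in('eef_pos','tcp_rot','contact_force','qpos','wrist_torque')})"
```

```text
{'eef_pos': array([0.4429, 0.0664, 0.1996]), 'tcp_rot': array([ 0.7214,  0.6925, -0.0014, -0.0014]), 'contact_force': array([ 0.6356, -0.7144, -0.8837]), 'qpos': array([-7.8300e-02, -1.9440e-01,  2.1502e+00, -3.0000e-04,  1.1898e+00,
       -3.7300e-02]), 'wrist_torque': array([-0.0237,  0.1066, -0.0558])}
```

Emit:
send_rows([
  [-0.001, 0.001, 0.04, 0, -1],
  [-0.001, 0.001, 0.08, 0, -1],
  [-0.001, 0.001, 0.11, 0, -1],
  [-0.001, 0.001, 0.12, 0, -1],
  [-0.001, 0.001, 0.129, 0, -1],
  [-0.001, 0.001, 0.129, 0, -1],
  [-0.001, 0.001, 0.129, 0, -1],
])

```text
time: 6.75
eef_pos: [0.4464, 0.0641, 0.0739]
tcp_rot: [0.722, 0.691, 0.001, 0.001]
contact_force: [0.1, -0.4, -0.8]
opening: 0.082
finger_force: 59.4
```

```bash
python3 - <<'E'
from h import *
s=ctrl.get_state(); print({k:np.round(s[k],4) for k in('eef_pos','tcp_rot','contact_force','wrist_torque')})
a=snap("wrist","pics/w4.png")[:,:,::-1]; t=snap("top","pics/t4.png")[:,:,::-1]
C=np.vstack([cv2.resize(a[100:400,240:640],(640,480)),])
D=cv2.resize(t[138:228,168:268],(640,576),interpolation=cv2.INTER_CUBIC)
cv2.imwrite("pics/w4c.png",C); cv2.imwrite("pics/t4c.png",D)
E
```

```text
{'eef_pos': array([0.4464, 0.0641, 0.0739]), 'tcp_rot': array([0.7224, 0.6915, 0.0008, 0.001 ]), 'contact_force': array([ 0.1318, -0.4375, -0.8439]), 'wrist_torque': array([-0.012 ,  0.1367, -0.0274])}
```

View pics/w4.png

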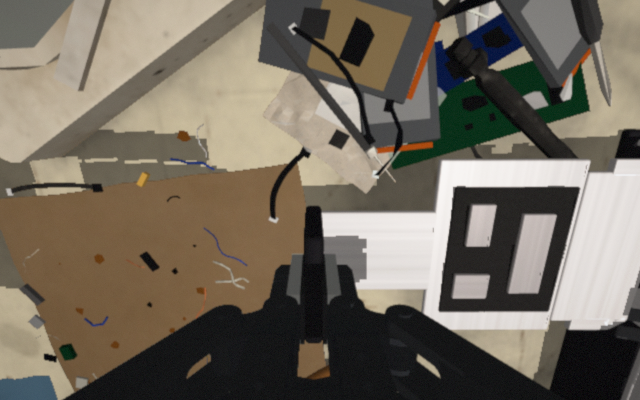

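View pics/t4c.png

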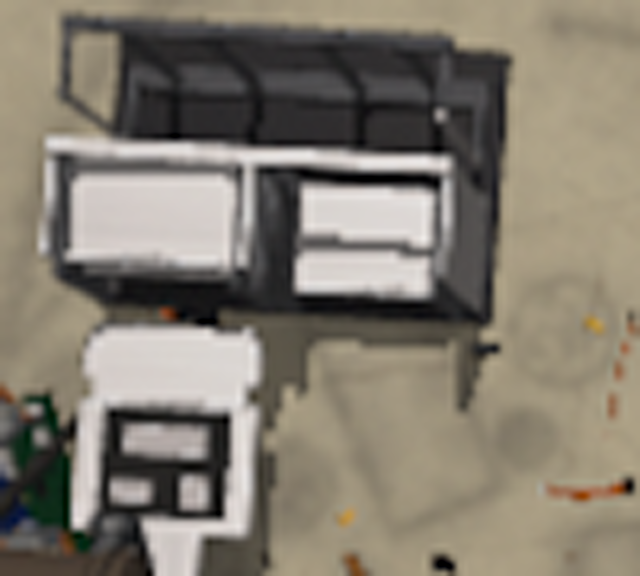

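The tray stands just before the rack at the free pair (top crop: tray sides at x ≈ 76–250, middle wall top at 247, left wall top at 46). I'll compute the tray-to-bay offsets from this view.

```bash
python3 - <<'E'
from h import *
K,T,c=cam("top"); t=cv2.imread("pics/t4.png"); 
z=lambda u,v:(168+(u+.5)/6.4-.5,138+(v+.5)/6.4-.5)
g=cv2.GaussianBlur(cv2.resize(t[138:228,168:268],(640,576),interpolation=cv2.INTER_CUBIC),(3,3),0).astype(float)
hsv=cv2.cvtColor(g.astype(np.uint8),cv2.COLOR_BGR2HSV); sat=hsv[...,1].astype(int); val=hsv[...,2].astype(int)
m=(val>175)&(sat<35)
th=-.043; ex=np.array([np.cos(th),np.sin(th)]); ey=np.array([-np.sin(th),np.cos(th)]); O=np.array([.634,.007])
rk=lambda u,v,h:np.round([(onz(K,T,z(u,v),h)[:2]-O)@ex,(onz(K,T,z(u,v),h)[:2]-O)@ey],4)
print("tray rows (rack coords at z=.05)")
for v in (350,365,420,440,460,480,500,515):
    x=np.nonzero(m[v,40:290])[0]+40; print(v,x.min(),x.max(),rk(x.min(),v,.05),rk(x.max()+1,v,.05))
x=[np.nonzero(m[300:420,u])[0].min()+300 for u in(120,170,220)]; print("rear edge",x,[rk(u,v,.05) for u,v in zip((120,170,220),x)])
print("wall tops z=.145")
for v in (190,210,230,245):
    L=np.nonzero(m[v,30:65])[0]+30; M=np.nonzero(m[v,241:262])[0]+241; Rr=np.nonzero(m[v,438:470])[0]+438
    print(v,[(a.min(),a.max(),rk(a.min(),v,.145)[1],rk(a.max()+1,v,.145)[1]) if len(a) else None for a in(L,M,Rr)])
print("front tops",rk(247,268,.145),rk(44,252,.145),rk(447,165,.145),rk(48,140,.145))
E
```

```text
tray rows (rack coords at z=.05)
350 86 258 [-0.0329  0.1038] [-0.028   0.0095]
365 85 258 [-0.0412  0.1037] [-0.0362  0.0089]
420 81 255 [-0.0714  0.1035] [-0.0665  0.0083]
440 79 252 [-0.0824  0.1037] [-0.0775  0.0091]
460 77 250 [-0.0934  0.1039] [-0.0885  0.0094]
480 74 250 [-0.1044  0.1047] [-0.0994  0.0085]
500 73 249 [-0.1153  0.1043] [-0.1103  0.0083]
515 73 247 [-0.1234  0.1037] [-0.1185  0.0088]
rear edge [np.int64(329), np.int64(329), np.int64(336)] [array([-0.0204,  0.0862]), array([-0.019 ,  0.0589]), array([-0.0214,  0.0313])]
wall tops z=.145
190 [(np.int64(45), np.int64(52), np.float64(0.1039), np.float64(0.0998)), (np.int64(245), np.int64(251), np.float64(0.0007), np.float64(-0.0029)), (np.int64(444), np.int64(448), np.float64(-0.102), np.float64(-0.1046))]
210 [None, (np.int64(244), np.int64(251), np.float64(0.0005), np.float64(-0.0037)), (np.int64(443), np.int64(449), np.float64(-0.1022), np.float64(-0.1058))]
230 [None, (np.int64(246), np.int64(246), np.float64(-0.0014), np.float64(-0.0019)), None]
245 [(np.int64(38), np.int64(45), np.float64(0.1052), np.float64(0.101)), None, None]
front tops [ 0.0028 -0.0033] [0.0057 0.1018] [ 0.062  -0.1027] [0.0643 0.1045]
```

```bash
python3 - <<'E'
from h import *
K,T,c=cam("top"); t=cv2.imread("pics/t4.png")
g=cv2.resize(t[138:228,168:268],(640,576),interpolation=cv2.INTER_CUBIC); v=cv2.cvtColor(g,cv2.COLOR_BGR2HSV)[...,2].astype(int)
z=lambda u,w:(168+(u+.5)/6.4-.5,138+(w+.5)/6.4-.5)
th=-.043; ex=np.array([np.cos(th),np.sin(th)]); ey=np.array([-np.sin(th),np.cos(th)]); O=np.array([.634,.007])
rk=lambda u,w,h:np.round([(onz(K,T,z(u,w),h)[:2]-O)@ex,(onz(K,T,z(u,w),h)[:2]-O)@ey],4)
for w in range(270,322,6):
    d=np.nonzero(v[w,30:560]<70)[0]+30
    if len(d): print(w,d.min(),d.max(),rk(d.min(),w,0.),rk(d.max(),w,0.))
for u in (330,380,430,460): 
    col=v[290:345,u]; w=290+np.argmax(np.diff(col)); print("front edge",u,w,rk(u,w,0.))
# sheet_top z=.119 & lip
m=(v>175)
for w in (185,200,220,240,255):
    x=np.nonzero(m[w,58:241])[0]+58; print("sheet_top",w,x.min(),x.max(),rk(x.min(),w,.119),rk(x.max()+1,w,.119))
    x=np.nonzero(m[w,285:440])[0]+285; print("   sheet_low",x.min(),x.max(),rk(x.min(),w,.049),rk(x.max()+1,w,.049))
# scene view: profile
K2,T2,_=cam("scene"); s=snap("scene","pics/s5.png")[:,:,::-1]
hsv=cv2.cvtColor(s,cv2.COLOR_BGR2HSV); mm=((hsv[...,2]>165)&(hsv[...,1]<35)).astype(np.uint8)
n,l,st,ce=cv2.connectedComponentsWithStats(mm)
for i in range(1,n):
    if st[i,4]>60 and ce[i][0]<300: print(st[i],ce[i].round(1))
for h in(.045,.05,.055):
  print(h,[np.round(proj(K2,T2,[*(O+a*ex+b*ey),h]),1).tolist() for a,b in((-.0195,.0984),(-.0195,.0144),(-.0225,.0564),(-.134,.1044))])
E
```

```text
270 58 491 [0.0176 0.1378] [ 0.0303 -0.1064]
276 59 491 [0.0142 0.137 ] [ 0.0268 -0.1066]
282 67 491 [0.011  0.1322] [ 0.0234 -0.1069]
288 80 491 [0.008  0.1246] [ 0.02   -0.1071]
294 91 491 [0.0049 0.1181] [ 0.0166 -0.1073]
300 99 491 [0.0017 0.1134] [ 0.0132 -0.1075]
306 107 491 [-0.0015  0.1086] [ 0.0098 -0.1078]
312 174 491 [-0.0029  0.0706] [ 0.0063 -0.108 ]
318 174 490 [-0.0063  0.0703] [ 0.0029 -0.1077]
front edge 330 341 [-0.0148 -0.0185]
front edge 380 318 [-0.0003 -0.0457]
front edge 430 321 [-0.0006 -0.074 ]
front edge 460 321 [ 0.0003 -0.0909]
sheet_top 185 74 233 [0.046 0.097] [0.0504 0.013 ]Traceback (most recent call last):
  File "<stdin>", line 16, in <module>
    return umr_minimum(a, axis, None, out, keepdims, initial, where)
ValueError: zero-size array to reduction operation minimum which has no identity
```

Averaging both cameras, the bay centre and the tray centre agree within about 2 mm, inside the taper's lead-in. Lowering about 3.5 mm into the middle of the flare, then feeding in by feel.

Emit:
send_rows([
  [0, 0.002, 0.0035, 0, -1],
  [0, 0.006, 0.0035, 0, -1],
  [0, 0.01, 0.0035, 0, -1],
  [0, 0.014, 0.0035, 0, -1],
  [0, 0.017, 0.0035, 0, -1],
  [0, 0.02, 0.0035, 0, -1],
  [0, 0.02, 0.0035, 0, -1],
])

```text
time: 7.55
eef_pos: [0.4656, 0.0636, 0.0692]
tcp_rot: [0.722, 0.692, 0.0, 0.0]
contact_force: [-0.2, -0.0, -1.2]
opening: 0.083
finger_force: 59.4
```

Emit:
send_rows([
  [0, 0.003, -0.001, 0, -1],
  [0, 0.006, -0.001, 0, -1],
  [0, 0.008, -0.001, 0, -1],
  [0, 0.008, -0.001, 0, -1],
])

```text
time: 7.95
eef_pos: [0.4735, 0.0632, 0.0702]
tcp_rot: [0.722, 0.692, 0.0, 0.0]
contact_force: [-0.7, -0.8, -1.4]
opening: 0.08
finger_force: 59.4
```

Emit:
send_rows([
  [0, 0.003, 0, 0, -1],
  [0, 0.006, 0, 0, -1],
  [0, 0.008, 0, 0, -1],
  [0, 0.008, 0, 0, -1],
])

```text
time: 8.35
eef_pos: [0.4815, 0.0628, 0.0702]
tcp_rot: [0.722, 0.692, 0.0, 0.0]
contact_force: [0.9, -0.3, -1.2]
opening: 0.084
finger_force: 59.3
```

Emit:
send_rows([
  [0, 0.003, 0, 0, -1],
  [0, 0.006, 0, 0, -1],
  [0, 0.009, 0, 0, -1],
  [0, 0.01, 0, 0, -1],
  [0, 0.01, 0, 0, -1],
])

```text
time: 8.85
eef_pos: [0.4915, 0.0625, 0.0702]
tcp_rot: [0.722, 0.692, 0.0, 0.0]
contact_force: [0.1, -0.4, -1.3]
opening: 0.082
finger_force: 59.3
```

Emit:
send_rows([
  [0, 0.003, 0, 0, -1],
  [0, 0.006, 0, 0, -1],
  [0, 0.008, 0, 0, -1],
  [0, 0.008, 0, 0, -1],
])

```text
time: 9.25
eef_pos: [0.4996, 0.0621, 0.0702]
tcp_rot: [0.722, 0.692, 0.0, 0.0]
contact_force: [0.3, -1.0, -0.9]
opening: 0.083
finger_force: 59.3
```

```bash
python3 - <<'E'
from h import *
s=ctrl.get_state(); print({k:np.round(s[k],4) for k in('eef_pos','tcp_rot','contact_force','wrist_torque')})
K,T,c=cam("top"); t=snap("top","pics/t6.png")[:,:,::-1]
g=cv2.resize(t[138:228,168:268],(640,576),interpolation=cv2.INTER_CUBIC); hsv=cv2.cvtColor(g,cv2.COLOR_BGR2HSV).astype(int); m=(hsv[...,2]>175)&(hsv[...,1]<35)
z=lambda u,w:(168+(u+.5)/6.4-.5,138+(w+.5)/6.4-.5)
th=-.043; ex=np.array([np.cos(th),np.sin(th)]); ey=np.array([-np.sin(th),np.cos(th)]); O=np.array([.634,.007])
rk=lambda u,w,h:np.round([(onz(K,T,z(u,w),h)[:2]-O)@ex,(onz(K,T,z(u,w),h)[:2]-O)@ey],4)
for w in range(340,480,15):
    x=np.nonzero(m[w,40:290])[0]+40
    if len(x): print(w,x.min(),x.max(),rk(x.min(),w,.05),rk(x.max()+1,w,.05))
E
```

```text
{'eef_pos': array([0.4996, 0.0621, 0.0702]), 'tcp_rot': array([7.223e-01, 6.916e-01, 2.000e-04, 2.000e-04]), 'contact_force': array([ 0.3451, -0.9816, -0.8784]), 'wrist_torque': array([-0.1978,  0.0936, -0.09  ])}
340 99 251 [-0.027   0.0972] [-0.0227  0.0137]
355 86 260 [-0.0356  0.1036] [-0.0307  0.0082]
370 86 259 [-0.0439  0.103 ] [-0.039   0.0081]
385 85 258 [-0.0521  0.1028] [-0.0472  0.008 ]
400 85 257 [-0.0604  0.1022] [-0.0555  0.008 ]
415 86 257 [-0.0685  0.101 ] [-0.0637  0.0074]
430 85 257 [-0.0768  0.1009] [-0.0719  0.0068]
445 162 205 [-0.0828  0.0584] [-0.0816  0.0344]
460 163 205 [-0.091   0.0572] [-0.0898  0.0338]
475 169 205 [-0.099   0.0533] [-0.0979  0.0332]
```

Emit:
send_rows([
  [-0.0005, 0.003, 0, 0, -1],
  [-0.001, 0.006, 0, 0, -1],
  [-0.001, 0.008, 0, 0, -1],
  [-0.001, 0.008, 0, 0, -1],
])

```text
time: 9.7
eef_pos: [0.5075, 0.0608, 0.0702]
tcp_rot: [0.722, 0.692, 0.0, 0.0]
contact_force: [-0.0, 0.1, -1.7]
opening: 0.082
finger_force: 59.4
```

```bash
python3 -c "
from h import *
s=ctrl.get_state(); print({k:np.round(s[k],4) for k in('eef_pos','tcp_rot','contact_force','wrist_torque')})"
```

```text
{'eef_pos': array([0.5075, 0.0608, 0.0702]), 'tcp_rot': array([7.222e-01, 6.916e-01, 2.000e-04, 1.000e-04]), 'contact_force': array([-0.0051,  0.0741, -1.7183]), 'wrist_torque': array([0.0282, 0.0908, 0.0228])}
```

Emit:
send_rows([
  [0, 0.003, 0, 0, -1],
  [0, 0.006, 0, 0, -1],
  [0, 0.008, 0, 0, -1],
  [0, 0.008, 0, 0, -1],
])

```text
time: 10.1
eef_pos: [0.5155, 0.0604, 0.0702]
tcp_rot: [0.722, 0.692, 0.0, 0.0]
contact_force: [0.1, 0.1, -1.0]
opening: 0.078
finger_force: 59.4
```

```bash
python3 -c "
from h import *
s=ctrl.get_state(); print({k:np.round(s[k],4) for k in('eef_pos','tcp_rot','contact_force','wrist_torque')})"
```

```text
{'eef_pos': array([0.5155, 0.0604, 0.0702]), 'tcp_rot': array([7.223e-01, 6.916e-01, 1.000e-04, 1.000e-04]), 'contact_force': array([ 0.095 ,  0.058 , -1.0177]), 'wrist_torque': array([-0.034 ,  0.1739, -0.0238])}
```

Emit:
send_rows([
  [0, 0.003, 0, 0, -1],
  [0, 0.006, 0, 0, -1],
  [0, 0.009, 0, 0, -1],
  [0, 0.01, 0, 0, -1],
  [0, 0.01, 0, 0, -1],
])

```text
time: 10.6
eef_pos: [0.5252, 0.06, 0.0701]
tcp_rot: [0.722, 0.692, 0.0, 0.0]
contact_force: [-0.1, 0.4, -1.3]
opening: 0.08
finger_force: 59.4
```

```bash
python3 -c "
from h import *
s=ctrl.get_state(); print({k:np.round(s[k],4) for k in('eef_pos','tcp_rot','contact_force','wrist_torque')})"
```

```text
{'eef_pos': array([0.5252, 0.06  , 0.0701]), 'tcp_rot': array([0.7223, 0.6916, 0.    , 0.    ]), 'contact_force': array([-0.0509,  0.432 , -1.3329]), 'wrist_torque': array([ 0.0313,  0.1185, -0.008 ])}
```

Origin ≈ −51 mm; the bar's range starts here, so smaller steps from now on.

Emit:
send_rows([
  [0, 0.002, 0, 0, -1],
  [0, 0.004, 0, 0, -1],
  [0, 0.006, 0, 0, -1],
  [0, 0.006, 0, 0, -1],
])

```text
time: 11.0
eef_pos: [0.5313, 0.0597, 0.0702]
tcp_rot: [0.722, 0.692, 0.0, 0.0]
contact_force: [0.2, 0.2, -1.1]
opening: 0.085
finger_force: 59.4
```

Emit:
send_rows([
  [0, 0.002, 0, 0, -1],
  [0, 0.004, 0, 0, -1],
  [0, 0.006, 0, 0, -1],
  [0, 0.006, 0, 0, -1],
])

```text
time: 11.4
eef_pos: [0.5374, 0.0595, 0.0702]
tcp_rot: [0.722, 0.692, 0.0, 0.0]
contact_force: [0.1, 0.5, -1.1]
opening: 0.081
finger_force: 59.4
```

Emit:
send_rows([
  [0, 0.002, 0, 0, -1],
  [0, 0.004, 0, 0, -1],
  [0, 0.006, 0, 0, -1],
  [0, 0.006, 0, 0, -1],
])

```text
time: 11.8
eef_pos: [0.5434, 0.0592, 0.0702]
tcp_rot: [0.722, 0.692, 0.0, 0.0]
contact_force: [0.5, -0.1, -1.4]
opening: 0.08
finger_force: 59.4
```

Emit:
send_rows([
  [0, 0.002, 0, 0, -1],
  [0, 0.004, 0, 0, -1],
  [0, 0.004, 0, 0, -1],
])

```text
time: 12.1
eef_pos: [0.5474, 0.059, 0.0702]
tcp_rot: [0.722, 0.692, 0.0, 0.0]
contact_force: [-0.7, -1.0, -1.4]
opening: 0.082
finger_force: 59.4
```

```bash
python3 -c "
from h import *
s=ctrl.get_state(); print({k:np.round(s[k],4) for k in('eef_pos','tcp_rot','contact_force','wrist_torque')})"
```

```text
{'eef_pos': array([0.5474, 0.059 , 0.0702]), 'tcp_rot': array([7.223e-01, 6.916e-01, 1.000e-04, 2.000e-04]), 'contact_force': array([-0.6954, -1.0392, -1.3757]), 'wrist_torque': array([ 0.0723,  0.0563, -0.0283])}
```

Emit:
send_rows([
  [0, 0.002, 0, 0, -1],
  [0, 0.004, 0, 0, -1],
  [0, 0.004, 0, 0, -1],
])

```text
time: 12.4
eef_pos: [0.5514, 0.0589, 0.0702]
tcp_rot: [0.722, 0.692, 0.0, 0.0]
contact_force: [-0.0, -0.0, -0.9]
opening: 0.081
finger_force: 59.4
```

Emit:
send_rows([
  [0, 0.002, 0, 0, -1],
  [0, 0.004, 0, 0, -1],
  [0, 0.004, 0, 0, -1],
])

```text
time: 12.7
eef_pos: [0.555, 0.0585, 0.07]
tcp_rot: [0.722, 0.691, -0.0, -0.0]
contact_force: [-1.2, -1.8, -1.2]
opening: 0.078
finger_force: 59.4
```

Emit:
send_rows([
  [0, 0.002, 0, 0, -1],
  [0, 0.004, 0, 0, -1],
  [0, 0.004, 0, 0, -1],
])

```text
time: 13.0
eef_pos: [0.5592, 0.0584, 0.07]
tcp_rot: [0.722, 0.691, -0.0, 0.0]
contact_force: [0.2, -2.0, -1.3]
opening: 0.082
finger_force: 59.4
```

Emit:
send_rows([
  [0, 0.002, 0, 0, -1],
  [0, 0.004, 0, 0, -1],
  [0, 0.006, 0, 0, -1],
  [0, 0.006, 0, 0, -1],
])

```text
time: 13.4
eef_pos: [0.5655, 0.0582, 0.0702]
tcp_rot: [0.722, 0.691, 0.0, 0.0]
contact_force: [0.3, -2.3, -2.1]
opening: 0.083
finger_force: 59.3
```

Emit:
send_rows([
  [0, 0.002, 0, 0, -1],
  [0, 0.004, 0, 0, -1],
  [0, 0.006, 0, 0, -1],
  [0, 0.006, 0, 0, -1],
])

```text
time: 13.8
eef_pos: [0.5714, 0.058, 0.0702]
tcp_rot: [0.722, 0.692, 0.0, 0.0]
contact_force: [-0.8, -1.0, -2.1]
opening: 0.083
finger_force: 59.3
```

Emit:
send_rows([
  [0, 0.002, 0, 0, -1],
  [0, 0.004, 0, 0, -1],
  [0, 0.005, 0, 0, -1],
  [0, 0.005, 0, 0, -1],
])

```text
time: 14.2
eef_pos: [0.5762, 0.0578, 0.0701]
tcp_rot: [0.722, 0.692, 0.0, 0.0]
contact_force: [0.9, -0.7, -1.9]
opening: 0.084
finger_force: 59.3
```

Emit:
send_rows([
  [0, 0.0015, 0, 0, -1],
  [0, 0.003, 0, 0, -1],
  [0, 0.003, 0, 0, -1],
])

```text
time: 14.5
eef_pos: [0.5792, 0.0577, 0.0701]
tcp_rot: [0.722, 0.692, 0.0, 0.0]
contact_force: [0.2, -1.9, -1.9]
opening: 0.081
finger_force: 59.3
```

Emit:
send_rows([
  [0, 0.0015, 0, 0, -1],
  [0, 0.003, 0, 0, -1],
  [0, 0.003, 0, 0, -1],
])

```text
time: 14.8
eef_pos: [0.5822, 0.0575, 0.0701]
tcp_rot: [0.722, 0.692, 0.0, 0.0]
contact_force: [0.5, -1.7, -1.8]
opening: 0.085
finger_force: 59.3
```

Emit:
send_rows([
  [0, 0.0015, 0, 0, -1],
  [0, 0.003, 0, 0, -1],
  [0, 0.003, 0, 0, -1],
])

```text
time: 15.1
eef_pos: [0.586, 0.0575, 0.0704]
tcp_rot: [0.722, 0.692, 0.001, 0.001]
contact_force: [1.9, 0.1, -2.6]
opening: 0.084
finger_force: 59.2
```

The force flipped to +x and the lateral load vanished, so the bar has dropped into the notch. Now feeling for the stop.

Emit:
send_rows([
  [0, 0.001, 0, 0, -1],
  [0, 0.002, 0, 0, -1],
  [0, 0.002, 0, 0, -1],
])

```text
time: 15.4
eef_pos: [0.5869, 0.0576, 0.0701]
tcp_rot: [0.722, 0.692, -0.0, -0.0]
contact_force: [-0.1, -1.3, -1.1]
opening: 0.08
finger_force: 59.4
```

```bash
python3 -c "
from h import *
s=ctrl.get_state(); print({k:np.round(s[k],4) for k in('eef_pos','tcp_rot','contact_force','wrist_torque')})"
```

```text
{'eef_pos': array([0.5869, 0.0576, 0.0701]), 'tcp_rot': array([ 7.220e-01,  6.918e-01, -1.000e-04, -3.000e-04]), 'contact_force': array([-0.0692, -1.2809, -1.1451]), 'wrist_torque': array([-0.0187,  0.1043,  0.0028])}
```

Emit:
send_rows([
  [0, 0.0007, 0, 0, -1],
  [0, 0.0015, 0, 0, -1],
  [0, 0.0015, 0, 0, -1],
])

```text
time: 15.7
eef_pos: [0.5873, 0.0575, 0.0697]
tcp_rot: [0.722, 0.692, -0.001, -0.001]
contact_force: [-4.3, 0.5, 1.0]
opening: 0.081
finger_force: 59.7
```

Stop felt at −4.3 N: home. Relaxing the push, then releasing with a small opening.

Emit:
send_rows([
  [0, -0.001, 0, 0, -1],
  [0, -0.001, -0.0005, 0, -1],
  [0, -0.001, -0.0005, 0, -0.8],
  [0, -0.001, -0.0005, 0, -0.6],
  [0, -0.001, -0.0005, 0, -0.5],
  [0, -0.001, -0.0005, 0, -0.45],
  [0, -0.001, -0.0005, 0, -0.45],
  [0, -0.001, -0.0005, 0, -0.45],
], squeeze=20)

```text
time: 16.5
eef_pos: [0.5877, 0.0573, 0.0707]
tcp_rot: [0.722, 0.692, 0.0, 0.0]
contact_force: [-0.5, -0.2, 0.2]
opening: 0.276
finger_force: 0.0
```

Emit:
send_rows([
  [0, 0, -0.005, 0, -0.45],
  [0, 0, -0.015, 0, -0.45],
  [0, 0, -0.03, 0, -0.45],
  [0, 0, -0.05, 0, -0.45],
  [0, -0.02, -0.09, 0, -0.45],
  [0, -0.05, -0.13, 0, -0.45],
  [0, -0.09, -0.16, 0, -0.45],
  [0, -0.09, -0.16, 0, -0.45],
])

```text
time: 17.3
eef_pos: [0.4975, 0.0616, 0.2384]
tcp_rot: [0.722, 0.692, 0.004, 0.005]
contact_force: [1.3, -0.7, -0.1]
opening: 0.272
finger_force: 0.0
```

```bash
python3 - <<'E'
from h import *
s=ctrl.get_state(); print({k:np.round(s[k],4) for k in('time','eef_pos','contact_force')})
K,T,c=cam("top"); t=snap("top","pics/t9.png")[:,:,::-1]
th=-.043; ex=np.array([np.cos(th),np.sin(th)]); ey=np.array([-np.sin(th),np.cos(th)]); O=np.array([.634,.007])
g=cv2.resize(t[138:228,168:268],(640,576),interpolation=cv2.INTER_CUBIC); hsv=cv2.cvtColor(g,cv2.COLOR_BGR2HSV).astype(int); m=(hsv[...,2]>165)&(hsv[...,1]<35)
z=lambda u,w:(168+(u+.5)/6.4-.5,138+(w+.5)/6.4-.5)
rk=lambda u,w,h:np.round([(onz(K,T,z(u,w),h)[:2]-O)@ex,(onz(K,T,z(u,w),h)[:2]-O)@ey],4)
for w in range(275,420,8):
    x=np.nonzero(m[w,60:290])[0]+60
    if len(x)>5: print(w,x.min(),x.max(),rk(x.min(),w,.049),rk(x.max()+1,w,.049))
cv2.imwrite("pics/t9c.png",g)
E
```

```text
{'time': np.float64(17.3), 'eef_pos': array([0.4975, 0.0616, 0.2384]), 'contact_force': array([ 1.3351, -0.6942, -0.0952])}
339 138 214 [-0.0253  0.0762] [-0.0231  0.0342]
347 137 216 [-0.0297  0.0764] [-0.0274  0.0328]
355 136 215 [-0.0341  0.0766] [-0.0319  0.033 ]
363 136 214 [-0.0385  0.0763] [-0.0363  0.0332]
371 202 213 [-0.041   0.0399] [-0.0407  0.0334]
```

The tongue is seen in place, centred at rack y ≈ 0.055 (bay centre ≈ 0.054), and its origin is at about +11 mm. Handing in.

```bash
python3 -c "
from h import *
print(ctrl.sign_off())"
```

```text
the job is handed in; nothing more can be done
None
```

The tray is on the free low rail pair (45 mm) of the left bay, home against the end stop with the sprung bar felt dropping into its notch; it is released and the job handed in at about 17 s, with no verdict returned.

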